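# Zero the peak pointer of the analyser's vacuum gauge

## Robot

A 6-joint arm with a two-finger parallel gripper is mounted at the origin on the work surface. World frame = base frame: x ahead of the robot, y to its left, z up, the work surface at z = 0. Lengths are in m, angles in degrees, forces in N, time in s.
With the tool pointing down it reaches from about 0.35 to 0.775 m from the base axis. Payload 7.3 kg.
Tool frame: the origin (TCP) lies on the centre line of the jaws, within the pads' length; the fingertips stand 25 mm ahead of it and the grasp point (between the pads) lies 6 mm ahead of it; z points along the fingers, x is the direction in which the jaws open and shut, and the axes are right-handed (so a half turn about z gives the same grasp; the last joint's range is limited). The gripper opens to 92 mm and grips with 3 to 60 N. Pads are 19 mm wide; open, the fingers measure 130 mm over their backs; the gripper's body (75 mm by 190 mm) begins 47 mm behind the grasp point.
Start: joints at [-79.125, 19.595, 87.324, -0, 73.075, -8.365], TCP at [0.173, -0.496, 0.252] pointing down, gripper open.
Joint ranges: [-145.02, 145.02], [-44.19, 115.74], [2.07, 154.8], [-57.11, 237.11], [16.16, 152.29], [-177.93, 177.93]. Speed limits (degrees/s): [147.25, 147.25, 180, 180, 180, 180].

## Interface

Orientations are given as [roll, pitch, yaw] about the fixed x, y, z axes, in that order (R = Rz(yaw) Ry(pitch) Rx(roll)).
In Python, from cell import sense, grab_frame, workorder gives the robot as it stands.
- The arm moves only by the tool servo_tool, never from a script. Its argument "moves" is a list of rows, each a list of 7 numbers: the turn, a rotation vector about the world's x, y, z each as a share of pi/2 rad, from -1 to 1, then the shift along the world's x, y, z each as a share of 0.15 m, from -1 to 1, then the closure, from -1 (fully open) to 1 (shut). In form: [[rx, ry, rz, tx, ty, tz, grip], ...]. A call has 1 to 5 rows; each row is the pose to reach, as a shift and turn from the pose commanded when the call began; what a row does not reach only later rows make up. A row lasts 1/12 s, in which the tool goes at most 41.7 mm and 7.16 degrees, less where a joint would pass 70% of its speed; a pose out of reach is approached as far as the arm can. A call with a number of a shift or a turn outside -1 to 1 is refused whole. A call with a gripper value outside its range is refused whole. The fingers move at their own pace and stop on an object; "squeeze" is the grip in N (left out, the last holds). Time passes only in rows, so rows that repeat a pose let the fingers close. It gives the time, the measured TCP pose, the force and the opening at its end, in the units of the state.
- sense(): the state, without advancing time (a new reading comes with each control period).
- grab_frame(name): name is "scene" or "top" or "wrist"; returns a dict with "pixels" (384x512x3 uint8, red, green, blue), "range_z" (384x512 float32, m along the optical axis (not along the pixel's ray), 0 where there is no reading), "vertical_fov" (degrees; the focal length in pixels is half the picture's height over the tangent of half this angle, whatever the lens; pixels are square), "cx", "cy" (the principal point, pixels), "R" (3x3) and "t" (3): a world point X has camera coordinates R X + t. Camera axes: x right, y down, z forward; pixel columns grow to the right and rows downward; lengths in m; the calibration is good to about 2 mm. A picture is of the moment at which its call begins.
- workorder.job_done(): hands the job in, once; it reports no verdict.
The state is a dict: "time": time; "qpos": joint angles; "dq": joint speeds; "joint_torque": joint torques, N m; "tcp_pos": TCP position; "tool_rot": TCP orientation; "force": force on the tool from outside, world axes, zero at the start; "moment": the same for the moment, N m; "opening": finger opening in m.
Only numpy, scipy, OpenCV 4.12 (cv2) and the standard library are available. Lean on these libraries where they do the work, as an engineer would, in place of code of your own. Each camera call takes 0.05 s, during which the arm holds its last target. There are 200 camera calls.

## Task

Before the next batch of tubes, reset the vacuum gauge's red peak pointer: turn the red knob anticlockwise, seen from above, until its pointer is back against the zero stop pin, then let go. Do not turn the blue knob on the look-alike dial and do not shift the tube rack.

Things in the scene. Friction and masses are not known exactly. Their poses are not given: they have to be found in the camera images.
- peak (a joint): angle of the red reset knob and its pointer, rad: 0 = against the zero stop (a small dark pin, 9 mm high, beside a green zero mark on the white dial), growing as the knob turns clockwise seen from above. The dial faces up, on a fixed white housing 140 x 140 mm and 55 mm high. The knob has a light drag (about 0.06 N m), stays where it is left and has a hard stop at 0; at the start it stands about 40 to 80 degrees from the stop.
- peak_grip (a point): point on the upright axis of the red knob, at the height to grip, 90 mm above the bench and 12 mm below the knob's top. The knob is an upright bar, 46 mm long, 14 mm wide and 36 mm high, over a disc of 48 mm diameter, 8 mm thick, whose underside is 60 mm above the bench. The x axis lies along the bar towards the pointer (the thin red needle reaches 54 mm from the axis), y across the bar (the 14 mm to grip), z up; x and y turn with the knob.
- setpoint_tip (a point): tip of the needle of the blue knob on the look-alike set-point dial, 63 mm above the bench; the knob's axis is 54 mm from here along this point's -x axis (x points outward along the needle, z up). Knob and fixed housing have the same sizes as the red one's, top of the knob 102 mm above the bench; it is as easily turned as the red one and is to be left as it is.
- rack_center (a point): centre of the loose black tube rack with its white- and yellow-capped tubes, 42 mm above the bench; the rack is 160 mm (x) x 54 mm (y) and 84 mm high, 0.24 to 0.5 kg; to be left where it stands.
Things that resemble listed ones, but are neither listed nor needed, are in the scene too. Leave any brown, pink or turquoise look-alike of the part that bears peak alone.

How it is judged (in metres and radians):
At the end, for the whole second after the job is handed in: The red pointer stands still within 10 degrees of its zero stop, the tip of the blue needle is within 10 mm of where it was and the tube rack within 20 mm of where it was (value of joint peak below 0.175 rad and not (velocity of joint peak below -0.05 rad/s) and velocity of joint peak below 0.05 rad/s and distance of setpoint_tip from where it was at the start of the episode below 0.01 m and distance of rack_center from where it was at the start of the episode below 0.02 m); the robot touches nothing.
It fails at once if the blue set-point knob is turned (its needle tip moves 10 mm or more) (distance of setpoint_tip from where it was at the start of the episode above 0.01 m).
It fails at once if the tube rack is shifted by 20 mm or more (distance of rack_center from where it was at the start of the episode above 0.02 m).
It also fails if it takes over 32 s, if anything falls off the work surface, if the arm or the gripper's body presses on something with over 40 N, if the wrist force passes 120 N, or if a joint passes its speed limit or range.

## Working session

There is one attempt and no reset: what is moved stays moved. The work goes in short steps, Python scripts to look and compute and a tool call to move; the robot and the scene stay as the last step left them, time stands still between calls to the robot, and variables do not carry over. Pictures are saved under pics/ and viewed, about 8 in all and at most 12, crops included, and the job is handed in when it is done.

Besides the shell and the picture viewer there is one more tool, called after "Request:" as a command line: name --pt "numbers of a row" for each row, then --argument value for the rest. servo_tool: Moves the arm, as the interface text tells. Shift numbers are shares of 0.15 m and turn numbers shares of pi/2 rad, none past 1 either way. Its arguments: {"type":"object","properties":{"moves":{"type":"array"},"squeeze":{"type":"number"}},"required":["moves"]}

```bash
mkdir -p pics; cat > h.py <<'E'
import numpy as np, cv2
from cell import sense, grab_frame, workorder
def world(f):
    h,w=f["range_z"].shape; fl=h/2/np.tan(np.radians(f["vertical_fov"])/2)
    u,v=np.meshgrid(np.arange(w),np.arange(h)); z=f["range_z"].astype(float)
    P=np.stack([(u-f["cx"])/fl*z,(v-f["cy"])/fl*z,z],-1)
    return (P-f["t"])@f["R"]
def save(n,img): cv2.imwrite(f"pics/{n}.png",cv2.cvtColor(img,cv2.COLOR_RGB2BGR))
E
python3 - <<'E'
from h import *
a=grab_frame("top");b=grab_frame("scene")
np.savez("f0.npz",P=world(a),I=a["pixels"],Ps=world(b),Is=b["pixels"],z=a["range_z"])
save("top0",cv2.resize(a["pixels"],(800,600)));save("scene0",b["pixels"])
s=sense();print(s)
E
```

```text
{'time': 0.1, 'qpos': array([-7.91255636e+01,  1.96312760e+01,  8.73714793e+01,  1.03564498e-03,
        7.30746424e+01, -8.36534968e+00]), 'dq': array([-0.14173902, -0.02397866, -0.15817976, -0.12084835, -0.03383458,
        0.10974395]), 'joint_torque': array([ 1.63403183e-03, -4.32004952e+01, -2.44694245e+01,  7.19166943e-02,
        5.26420923e-02, -5.08336950e-05]), 'tcp_pos': array([ 0.17296139, -0.49534498,  0.25112671]), 'tool_rot': array([-1.79987760e+02,  7.64301348e-02, -7.07605080e+01]), 'force': array([-0.0311365 , -0.71498234,  0.19072969]), 'moment': array([ 0.00640928, -0.00215552,  0.05012346]), 'opening': 0.09186101900951742}
```

View pics/top0.png

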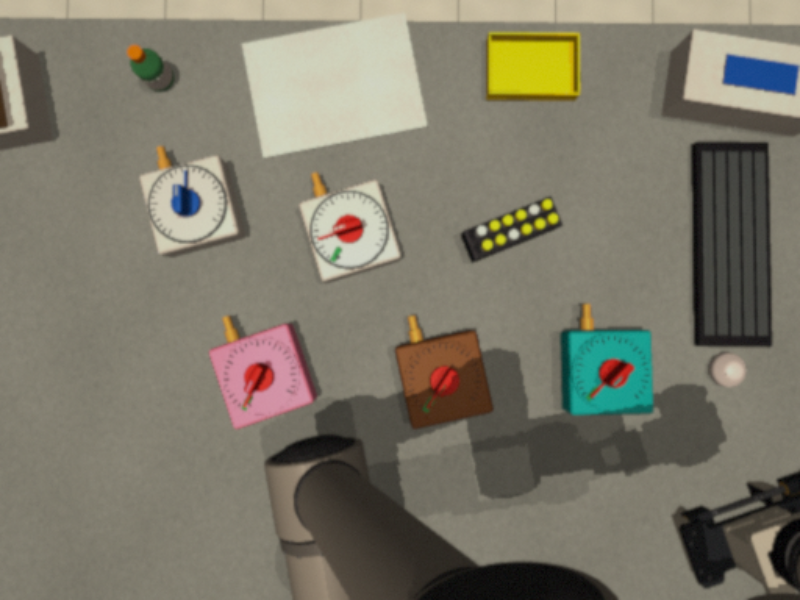

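View pics/scene0.png

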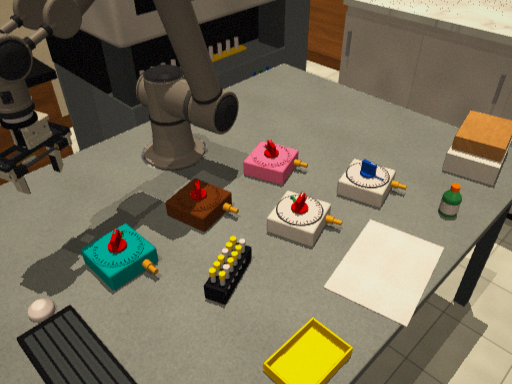

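The top view (800x600) shows five dials that could be mistaken for each other:
- white housing with red knob at (350,230)
- white with blue at (186,200)
- pink at (260,378)
- brown at (445,380)
- turquoise at (615,373)

I choose the white housing with the red knob at (350,230). Its green zero mark is at about (336,254), its needle points to about (320,238), and the rack is at (512,228). Next I'll measure it and check the choice in a close crop.

```bash
python3 - <<'E'
from h import *
d=np.load("f0.npz");P,I=d["P"],d["I"].astype(int)
def fit(P,I,r,tag):
    R,G,B=I[...,0],I[...,1],I[...,2]
    red=(R>120)&(G<70)&(B<70); gr=(G>R+40)&(G>B+25)
    y0,y1,x0,x1=r
    m=np.zeros(R.shape,bool);m[y0:y1,x0:x1]=1
    for n,c in(("red",red),("green",gr)):
        q=P[m&c];print(tag,n,len(q),q.mean(0).round(4),np.percentile(q[:,2],[2,50,98]).round(4))
    q=P[m&red];
    for lo,hi in((.085,.11),(.063,.075),(.05,.0635)):
        k=q[(q[:,2]>lo)&(q[:,2]<hi)]
        if len(k)>3:
            c,(w,h),a=cv2.minAreaRect((k[:,:2]*1000).astype(np.float32)); print(lo,len(k),k.mean(0).round(4),"rect",np.round(c,1),round(w,1),round(h,1),round(a,1))
    k=P[m&(P[...,2]>.045)&(P[...,2]<.058)];print("housing",cv2.minAreaRect((k[:,:2]*1000).astype(np.float32)))
fit(P,I,(105,185,188,260),"top")
fit(d["Ps"],d["Is"].astype(int),(186,248,265,335),"scene")
k=P[120:170,293:362];k=k[(k[...,2]>.06)&(k[...,2]<.12)];print("rack",cv2.minAreaRect((k[:,:2]*1000).astype(np.float32)),k[:,2].max())
k=P[95:165,85:155];k=k[k[...,2]>.045];print("blue",cv2.minAreaRect((k[:,:2]*1000).astype(np.float32)),k[:,2].max())
save("c1",np.hstack([cv2.resize(d["I"][108:184,188:264],(400,400),interpolation=2),cv2.resize(d["Is"][180:250,265:335],(400,400),interpolation=2)]))
E
```

```text
top red 164 [0.5594 0.0115 0.0866] [0.0649 0.0696 0.1046]
top green 28 [0.5216 0.0369 0.0574] [0.0547 0.0573 0.0609]
0.085 64 [0.563  0.0104 0.1011] rect [562.5  15.4] 13.5 43.2 20.4
0.063 95 [0.5587 0.0129 0.0677] rect [563.3  12.6] 40.2 37.1 7.0
housing ((562.2893676757812, 15.017852783203125), (140.55630493164062, 139.87252807617188), 17.54747772216797)
scene red 125 [0.5647 0.0148 0.0793] [0.0613 0.0686 0.1034]
scene green 16 [0.5202 0.039  0.058 ] [0.0552 0.0571 0.0633]
0.085 46 [0.5636 0.0118 0.1004] rect [561.9  15.1] 12.8 46.4 17.9
0.063 76 [0.5665 0.015  0.0674] rect [555.2  21.6] 44.4 67.5 43.6
housing ((563.9591064453125, 15.132209777832031), (139.76055908203125, 145.11734008789062), 17.37479591369629)
rack ((568.2660522460938, -259.1555480957031), (40.971763610839844, 130.26170349121094), 22.254175186157227) 0.0886390570012215
blue ((564.7272338867188, 140.88592529296875), (480.7891540527344, 182.29248046875), 75.2337875366211) 0.9824162869496152
```

View pics/c1.png

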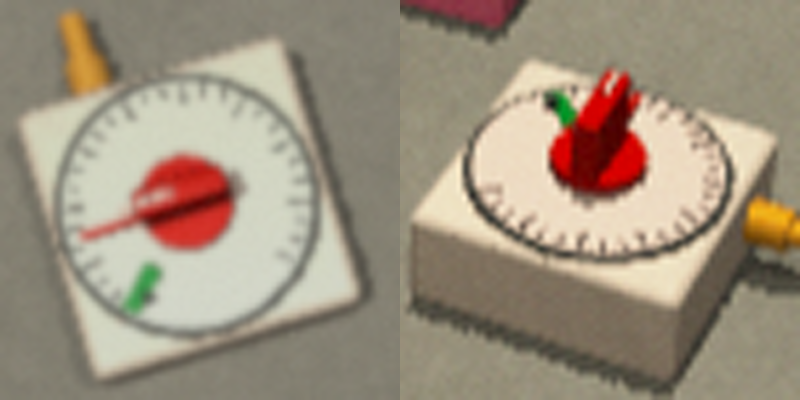

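The crop shows a white dial with a red knob. The needle tip is at (82,238) in the left half, and the green mark with the dark pin is at (145,292). The housing measures 140 x 140 mm and the bar top is at 0.102 m, so both sizes check.

- **Axis:** about (0.5625, 0.0150).
- **Pointer bearing:** about 110°.
- **Zero mark bearing:** about 151° (pin up to about 158°), so roughly 42° anticlockwise (+z) to go.
- **Jaw yaw at grasp:** 20°.

Now I'll move above the knob.

Request:
servo_tool --pt "0 0 0.05 0.13 0.17 0 -1" --pt "0 0 0.1 0.26 0.34 0 -1" --pt "0 0 0.15 0.39 0.51 0 -1" --pt "0 0 0.2 0.52 0.68 0 -1" --pt "0 0 0.252 0.65 0.85 0 -1"

```text
time: 0.52
tcp_pos: [0.271, -0.3667, 0.2514]
tool_rot: [-180.0, 0.0, -47.9]
force: [0.6, -0.4, -0.3]
opening: 0.0918
```

Request:
servo_tool --pt "0 0 0.05 0.13 0.17 0 -1" --pt "0 0 0.1 0.26 0.34 0 -1" --pt "0 0 0.15 0.39 0.51 0 -1" --pt "0 0 0.2 0.52 0.68 0 -1" --pt "0 0 0.252 0.65 0.85 0 -1"

```text
time: 0.93
tcp_pos: [0.3686, -0.2392, 0.2516]
tool_rot: [-180.0, 0.0, -25.2]
force: [-0.1, -0.4, 0.9]
opening: 0.0915
```

Request:
servo_tool --pt "0 0 0.05 0.13 0.17 0 -1" --pt "0 0 0.1 0.26 0.34 0 -1" --pt "0 0 0.15 0.39 0.51 0 -1" --pt "0 0 0.2 0.52 0.68 0 -1" --pt "0 0 0.252 0.65 0.85 0 -1"

```text
time: 1.35
tcp_pos: [0.4661, -0.1116, 0.2515]
tool_rot: [-180.0, 0.0, -2.5]
force: [1.0, 0.3, -0.3]
opening: 0.0919
```

Request:
servo_tool --pt "0 0 0.06 0.15 0.2 0 -1" --pt "0 0 0.13 0.34 0.44 0 -1" --pt "0 0 0.19 0.5 0.65 0 -1" --pt "0 0 0.252 0.65 0.85 0 -1" --pt "0 0 0.252 0.65 0.85 0 -1"

```text
time: 1.77
tcp_pos: [0.5657, 0.0197, 0.2508]
tool_rot: [-179.9, -0.1, 20.5]
force: [-1.2, -0.2, -0.4]
opening: 0.0918
```

```bash
python3 - <<'E'
from h import *
a=grab_frame("wrist");P=world(a);I=a["pixels"].astype(int)
s=sense();print(s["tcp_pos"],s["tool_rot"],s["moment"],s["time"])
R,G,B=I[...,0],I[...,1],I[...,2]
near=np.hypot(P[...,0]-.5625,P[...,1]-.015)<.08
m=(R>110)&(G<70)&(B<70)&near&(a["range_z"]>0)
q=P[m]
for lo,hi in((.095,.108),(.064,.073),(.05,.066)):
    k=q[(q[:,2]>lo)&(q[:,2]<hi)]
    if len(k)>5: print(lo,len(k),k.mean(0).round(4),cv2.minAreaRect((k[:,:2]*1000).astype(np.float32)))
k=q[np.hypot(q[:,0]-.5625,q[:,1]-.015)>.03];print("needle",k.mean(0),len(k))
g=P[(G>R+40)&(G>B+25)&near];print("green",g.mean(0),len(g))
save("w1",a["pixels"])
E
```

```text
[0.56406857 0.0173034  0.25065103] [-1.79947806e+02  3.85799550e-02  2.02697730e+01] [-0.03609782 -0.1050754   0.02384952] 1.8167
0.095 409 [0.5618 0.015  0.1018] ((561.9771118164062, 16.196144104003906), (13.532328605651855, 43.85175704956055), 20.073471069335938)
0.064 618 [0.5605 0.0163 0.068 ] ((552.14794921875, 24.277969360351562), (45.43511199951172, 70.53038024902344), 44.23126220703125)
0.05 46 [0.5491 0.0335 0.063 ] ((546.4750366210938, 21.832948684692383), (20.816125869750977, 85.86480712890625), 10.623146057128906)
needle [0.54901389 0.04734672 0.06468992] 27
green [0.51951855 0.03703816 0.05909197] 172
```

View pics/w1.png

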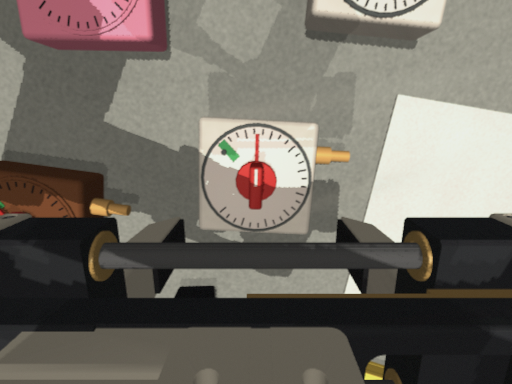

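The wrist view shows the knob at (256,182) with its needle straight up to (257,135), parallel to the jaw faces. The green mark and pin are at (225,151). The axis is at (0.562, 0.0155) and the zero bearing is about 152°, so about 42° to go. I'll descend now.

Request:
servo_tool --pt "0 0 0 -0.007 0.01 -0.2 -1" --pt "0 0 0 -0.007 0.01 -0.4 -1" --pt "0 0 0 -0.007 0.01 -0.6 -1" --pt "0 0 0 -0.007 0.01 -0.75 -1" --pt "0 0 0 -0.007 0.01 -0.85 -1"

```text
time: 2.23
tcp_pos: [0.5599, 0.015, 0.1215]
tool_rot: [-179.9, 0.2, 19.9]
force: [0.1, -0.3, -0.1]
opening: 0.0918
```

Request:
servo_tool --pt "0 0 0 0 0 -0.08 -1" --pt "0 0 0 0 0 -0.14 -1" --pt "0 0 0 0 0 -0.18 -1" --pt "0 0 0 0 0 -0.18 -1" --pt "0 0 0 0 0 -0.18 -1"

```text
time: 2.65
tcp_pos: [0.562, 0.0155, 0.0975]
tool_rot: [180.0, -0.0, 19.9]
force: [0.3, 0.3, -0.3]
opening: 0.0919
```

Request:
servo_tool --pt "0 0 0 0 0 0 1" --pt "0 0 0 0 0 0 1" --pt "0 0 0 0 0 0 1" --pt "0 0 0 0 0 0 1" --pt "0 0 0 0 0 0 1" --squeeze 15

```text
time: 3.07
tcp_pos: [0.5621, 0.0159, 0.0976]
tool_rot: [180.0, -0.0, 20.0]
force: [0.8, 0.5, -0.0]
opening: 0.0636
```

Request:
servo_tool --pt "0 0 0 0 0 0 1" --pt "0 0 0 0 0 0 1" --pt "0 0 0 0 0 0 1" --pt "0 0 0 0 0 0 1" --pt "0 0 0 0 0 0 1"

```text
time: 3.48
tcp_pos: [0.562, 0.0158, 0.0972]
tool_rot: [180.0, -0.0, 20.0]
force: [-0.6, 0.1, 0.4]
opening: 0.0299
```

Request:
servo_tool --pt "0 0 0 0 0 0 1" --pt "0 0 0 0 0 0 1" --pt "0 0 0 0 0 0 1" --pt "0 0 0 0 0 0 1" --pt "0 0 0 0 0 0 1"

```text
time: 3.9
tcp_pos: [0.5624, 0.0159, 0.0973]
tool_rot: [180.0, -0.1, 20.0]
force: [2.5, 0.9, -0.6]
opening: 0.014
```

The jaws stopped on the 14 mm bar with low side force. I'll turn about 36° first, then feel for the stop.

Request:
servo_tool --pt "0 0 0.04 0 0 0 1" --pt "0 0 0.08 0 0 0 1" --pt "0 0 0.12 0 0 0 1" --pt "0 0 0.16 0 0 0 1" --pt "0 0 0.2 0 0 0 1"

```text
time: 4.32
tcp_pos: [0.5623, 0.0159, 0.0973]
tool_rot: [180.0, -0.1, 38.1]
force: [2.4, 1.2, -0.6]
opening: 0.0139
```

Request:
servo_tool --pt "0 0 0.04 0 0 0 1" --pt "0 0 0.08 0 0 0 1" --pt "0 0 0.12 0 0 0 1" --pt "0 0 0.16 0 0 0 1" --pt "0 0 0.2 0 0 0 1"

```text
time: 4.73
tcp_pos: [0.5623, 0.0159, 0.0973]
tool_rot: [180.0, -0.0, 56.1]
force: [1.5, 0.6, -1.1]
opening: 0.0142
```

```bash
python3 -c "
from h import *
s=sense();print(s['tool_rot'],s['moment'],s['force'],s['opening'])"
```

```text
[ 1.79966236e+02 -3.46155383e-02  5.61253146e+01] [ 0.14779959 -0.55454932 -0.09946318] [ 1.52243129  0.62778303 -1.11162705] 0.014231035216981764
```

Moment z is −0.1 N m, which is only drag. I'll continue in small steps.

Request:
servo_tool --pt "0 0 0.015 0 0 0 1" --pt "0 0 0.03 0 0 0 1" --pt "0 0 0.045 0 0 0 1" --pt "0 0 0.05 0 0 0 1" --pt "0 0 0.05 0 0 0 1"

```text
time: 5.15
tcp_pos: [0.5623, 0.0158, 0.0973]
tool_rot: [180.0, -0.0, 60.5]
force: [4.6, 1.4, -3.1]
opening: 0.0142
```

```bash
python3 -c "
from h import *
s=sense();print(s['tool_rot'],s['moment'],s['force'],s['opening'])"
```

```text
[ 1.79962421e+02 -2.64201647e-02  6.04526633e+01] [ 0.26934663 -0.84611195 -0.00325985] [ 4.6213307   1.42737204 -3.13975949] 0.014174316332888839
```

Request:
servo_tool --pt "0 0 0.01 0 0 0 1" --pt "0 0 0.02 0 0 0 1" --pt "0 0 0.03 0 0 0 1" --pt "0 0 0.03 0 0 0 1"

```text
time: 5.48
tcp_pos: [0.5623, 0.0158, 0.0973]
tool_rot: [180.0, -0.0, 63.2]
force: [5.2, 2.2, -1.7]
opening: 0.0141
```

```bash
python3 - <<'E'
from h import *
s=sense();print(s['tool_rot'],s['moment'],s['force'],s['opening'])
a=grab_frame("top");save("t2",cv2.resize(a["pixels"][100:190,180:270],(500,500),interpolation=2))
b=grab_frame("scene");save("s2",cv2.resize(b["pixels"][170:250,255:345],(720,640)[:2] and (675,600),interpolation=2))
E
```

```text
[ 1.79964895e+02 -2.78632021e-02  6.32110125e+01] [ 0.29862989 -1.04357209 -0.15776173] [ 5.18300133  2.22604741 -1.71665326] 0.014067302470332891
```

View pics/s2.png

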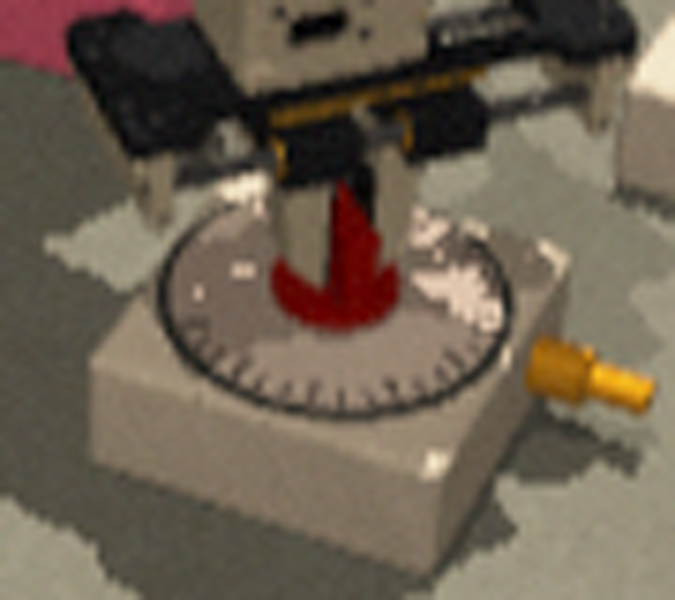

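The scene crop shows the bar between the fingers at (350,240) and turning with them. The pin is hidden behind the gripper, so I'll go on by feel.

Request:
servo_tool --pt "0 0 0.01 0 0 0 1" --pt "0 0 0.02 0 0 0 1" --pt "0 0 0.03 0 0 0 1" --pt "0 0 0.03 0 0 0 1"

```text
time: 5.92
tcp_pos: [0.5621, 0.0159, 0.0973]
tool_rot: [180.0, -0.0, 65.9]
force: [4.6, 1.2, -2.6]
opening: 0.0151
```

```bash
python3 - <<'E'
from h import *
s=sense();print(s['tool_rot'],s['moment'],s['force'],s['joint_torque'])
a=grab_frame("wrist");save("w2",a["pixels"])
E
```

```text
[ 1.79988248e+02 -2.71154336e-02  6.58881030e+01] [ 0.38685095 -0.96985652 -0.42564597] [ 4.56418873  1.2245767  -2.55619094] [ -0.58528706 -50.37753582 -17.72903323  -0.84640805   1.48877732
  -0.65267868]
```

View pics/w2.png

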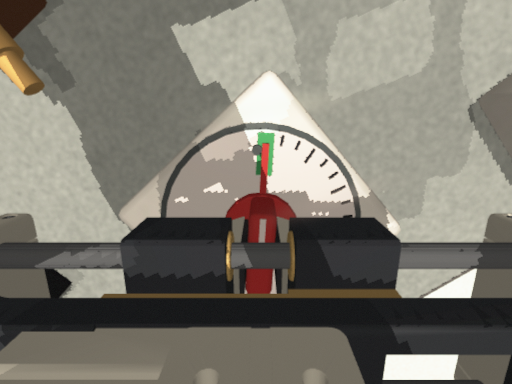

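The wrist view shows the needle tip at (265,145), lying on the green mark and touching the dark pin at (257,150). Moment z jumped to −0.43 N m and the opening grew to 15.1 mm, so the knob is at its stop. I'll take the twist off, open and lift.

Request:
servo_tool --pt "0 0 -0.02 0 0 0 1" --pt "0 0 -0.02 0 0 0 -1" --pt "0 0 -0.02 0 0 0 -1" --pt "0 0 -0.02 0 0 0 -1" --pt "0 0 -0.02 0 0 0 -1"

```text
time: 6.38
tcp_pos: [0.5613, 0.0157, 0.0971]
tool_rot: [-179.9, 0.0, 64.1]
force: [0.1, -0.0, -0.0]
opening: 0.0363
```

Request:
servo_tool --pt "0 0 0 0 0 0 -1" --pt "0 0 0 0 0 0 -1" --pt "0 0 0 0 0 0 -1" --pt "0 0 0 0 0 0 -1" --pt "0 0 0 0 0 0 -1"

```text
time: 6.8
tcp_pos: [0.5619, 0.0158, 0.0972]
tool_rot: [-180.0, 0.0, 64.1]
force: [-0.5, -0.1, 0.9]
opening: 0.0695
```

Request:
servo_tool --pt "0 0 0 0 0 0.1 -1" --pt "0 0 0 0 0 0.3 -1" --pt "0 0 0 0 0 0.5 -1" --pt "0 0 0 0 0 0.7 -1" --pt "0 0 0 0 0 0.9 -1"

```text
time: 7.22
tcp_pos: [0.5617, 0.0158, 0.2336]
tool_rot: [-180.0, 0.0, 64.1]
force: [0.1, -0.6, 0.4]
opening: 0.0915
```

Request:
servo_tool --pt "0 0 0 0 0 0.1 -1" --pt "0 0 0 0 0 0.1 -1" --pt "0 0 0 0 0 0.1 -1"

```text
time: 7.47
tcp_pos: [0.5621, 0.0158, 0.2476]
tool_rot: [179.9, -0.0, 64.1]
force: [-0.2, -0.1, -0.0]
opening: 0.0915
```

```bash
python3 - <<'E'
from h import *
a=grab_frame("wrist");P=world(a);I=a["pixels"].astype(int)
s=sense();print(s["time"],s["tcp_pos"],s["force"],s["opening"])
R,G,B=I[...,0],I[...,1],I[...,2]
near=np.hypot(P[...,0]-.562,P[...,1]-.0155)<.075
q=P[(R>110)&(G<70)&(B<70)&near]
k=q[(q[:,2]>.095)&(q[:,2]<.108)];print("bar",cv2.minAreaRect((k[:,:2]*1000).astype(np.float32)))
k=q[np.hypot(q[:,0]-.562,q[:,1]-.0155)>.03].mean(0);print("needle bearing",np.degrees(np.arctan2(k[1]-.0155,k[0]-.562)))
t=grab_frame("top");d=np.load("f0.npz")
for n,(y0,y1,x0,x1) in(("blue",(90,165,85,155)),("rack",(120,172,290,365))):
    print(n,"image change",np.percentile(np.abs(t["pixels"][y0:y1,x0:x1].astype(int)-d["I"][y0:y1,x0:x1]),[50,99]))
save("w3",np.hstack([a["pixels"][90:330,130:400],cv2.resize(t["pixels"][90:170,85:220],(405,240),interpolation=2)]))
E
```

```text
7.5167 [0.56149853 0.01585968 0.24641444] [ 0.17930891 -0.24857067 -0.81147872] 0.09199672169116033
bar ((560.8536376953125, 16.46201515197754), (12.927386283874512, 44.3762092590332), 62.04859924316406)
needle bearing 153.56667001827776
blue image change [ 10. 155.]
rack image change [ 8. 13.]
```

View pics/w3.png

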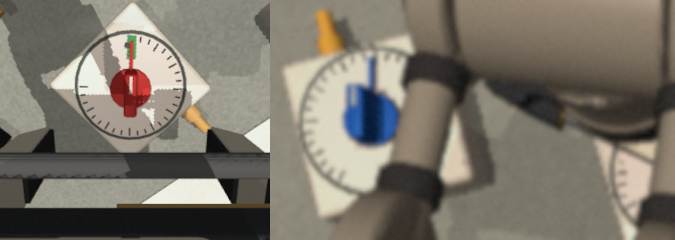

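The needle at (131,55) lies on the green mark beside the pin. The bar bearing is 152°, which matches the zero mark. The blue needle still points as it did, the rack's image is unchanged, and the arm is clear, so I'm handing in.

```bash
python3 -c "
from cell import workorder;print(workorder.job_done())"
```

```text
the job is handed in; nothing more can be done
None
```

I turned the red knob on the white dial about 42° anticlockwise to its stop, let go, lifted clear and handed the job in at about 7.5 s; no verdict was reported.

- **At the stop:** the moment about z jumped from about −0.16 to −0.43 N m, and the bar began to twist in the jaws. The wrist picture showed the needle against the pin.
- **After release:** the bar stood at a bearing of 152° and the needle at about 153.6°. The green zero mark and pin are at about 152.6°, so the pointer is within about 1° of zero. The gripper was open 150 mm above its gripping height, and the force readings were within noise.
- **Tube rack:** its picture area did not change beyond noise.
- **Blue knob:** the image difference there could not be used, because the arm covered part of that area. By eye its needle pointed the same way as before; I did not measure its tip.

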